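# Switch on the dressing-table shelf light

### The arm

A 7-joint arm with a two-finger parallel gripper is mounted at the origin on the work surface. World frame = base frame: x ahead of the robot, y to its left, z up, the work surface at z = 0. Lengths are in m, angles in rad, forces in N, time in s.
With the tool pointing down it reaches from about 0.4 to 0.85 m from the base axis. Payload 10.4 kg.
Tool frame: the origin (TCP) lies at the very end of the fingers, on their centre line; the grasp point (between the pads) lies 19 mm behind it; y points along the fingers, x is the direction in which the jaws open and shut, and the axes are right-handed (so a half turn about y gives the same grasp; the last joint's range is limited). The gripper opens to 87 mm and grips with 3 to 60 N. Pads are 19 mm wide; open, the fingers measure 117 mm over their backs; the gripper's body (75 mm by 190 mm) begins 51 mm behind the grasp point.
Start: joints at [1.078, 0.332, -0.065, 1.46, 0.022, 1.35, -0.088], TCP at [0.283, -0.557, 0.223] pointing down, gripper open.
Joint ranges: [-2.6, 2.6], [-0.5, 2.12], [-1.47, 1.34], [0.16, 2.42], [-1.27, 4.41], [0.06, 2.06], [-2.6, 2.6]. Speed limits (rad/s): [2.22, 2.22, 2.79, 2.79, 3.14, 3.14, 3.14].

### API

Orientations are given as a unit quaternion [x, y, z, w].
In Python, from bench import readout, vision, r gives the robot as it stands.
- The arm moves only by the tool arm_command, never from a script. Its argument "targets" is a list that holds one entry, the list of rows, each a list of 6 numbers: the shift along the tool's x, y, z in m, then the turn, a rotation vector about the tool's x, y, z in degrees. A call has 1 to 12 rows; each row shifts and turns the commanded pose from where the row before left it, along the tool's axes as they then stand; what a row does not reach is not made up. A row lasts 1/12 s, in which the tool goes at most 41.7 mm and 7.16 degrees, less where a joint would pass 70% of its speed; a pose out of reach is approached as far as the arm can. A call is refused whole if a number of a shift passes 0.0417 or a number of a turn 7.16, either way. A call with a gripper value outside its range is refused whole. "hand" is the opening, from 0 (shut) to 1 (fully open), set as the call begins (left out, the last holds). The fingers move at their own pace and stop on an object; "grip_force" is the grip in N (left out, the last holds). Time passes only in rows, so rows that do not move let the fingers close. It gives the time, the measured TCP pose, the force and the opening at its end, in the units of the state.
- readout.read_state(): the state, without advancing time (a new reading comes with each control period).
- vision.camera(name): name is "side" or "top" or "wrist"; returns a dict with "pixels" (480x640x3 uint8, blue, green, red), "fovy" (degrees; the focal length in pixels is half the picture's height over the tangent of half this angle, whatever the lens; pixels are square), "cx", "cy" (the principal point, pixels), "R" (3x3) and "t" (3): a world point X has camera coordinates R X + t; the wrist camera has in their place "mount" (4x4, takes a point from camera to tool coordinates, whose origin is the TCP and whose axes are the tool frame's). Camera axes: x right, y down, z forward; pixel columns grow to the right and rows downward; lengths in m; the calibration is good to about 2 mm. The wrist camera is an equidistant fisheye: a pixel r from the principal point sees the ray r / f radians off the axis. A picture is of the moment at which its call begins: read the wrist's pose just before it. There is no depth.
- r.close_job(): hands the job in, once; it reports no verdict.
The state is a dict: "time": time; "joint_positions": joint angles; "joint_vel": joint speeds; "joint_torque": joint torques, N m; "ee_pos": TCP position; "eef_rot": TCP orientation; "ft_force": force on the tool from outside, world axes, zero at the start; "torque": the same for the moment, N m; "width": finger opening in m.
Only numpy, scipy, OpenCV 4.12 (cv2) and the standard library are available. Lean on these libraries where they do the work, as an engineer would, in place of code of your own. Each camera call takes 0.05 s, during which the arm holds its last target.

### The job

Switch on the light of the small cosmetics shelf with the orange front lip: push the orange switch, hidden under that lip, upwards from below until it is fully in; it then stays in by itself. Leave the switch of the green-lipped shelf alone, and draw the hand clear when done.

Things in the scene. Friction and masses are not known exactly. Their poses are not given: they have to be found in the camera images.
- orange_press (a point): Point on the underside of the orange switch, on its middle line, 10 mm behind its front face (18 mm behind the shelf's front edge); moves with it; about 158 mm above the table when off. Axes are the shelf's: x level from front lip to back (away from the robot, up to 0.25 rad askew), y along the lip, z up. Ahead of and below the switch is open; panels and low pots begin 55 mm behind this point.
- orange_switch (a joint): How far the orange switch is pushed up (m): 0 off, 0.012 at its stop. Slides straight up against 3 N of friction, no spring, stays where left. Its cap is an orange block 52 mm wide, 34 mm deep, hanging 32 mm below the board when off, its front face 8 mm behind the shelf's front edge. Hidden from above: a 30 mm orange dot on the board's top lies straight above the cap's middle.
- green_shelf: The other shelf, with green lip, dot and switch. Both are fixed, alike and side by side, either way round: wooden board 220 mm wide (y), 150 deep (x), 16 thick, underside 190 mm above the table, its front 8 mm the coloured lip; a jar and a carton up to 54 mm tall on its back corners. Origin: on the table under the board's centre; x from lip to back, z up; up to 0.25 rad askew.
- green_switch (a joint): How far the green switch is pushed up (m), as for the orange one. To be left alone.

How it is judged:
At the end, for the whole second after the job is handed in: The orange switch is pushed in by more than 8 mm of its 12 mm and stays there; the green switch is still out (less than 4 mm in) (value of joint orange_switch above 0.008 m and value of joint green_switch below 0.004 m); the robot touches nothing.
It fails at once if the green switch is pushed in by more than 4 mm (value of joint green_switch above 0.004 m).
It also fails if it takes over 32 s, if anything falls off the work surface, if the arm or the gripper's body presses on something with over 40 N, if the wrist force passes 120 N, or if a joint passes its speed limit or range.

## Working session

There is one attempt and no reset: what is moved stays moved. The work goes in short steps, Python scripts to look and compute and a tool call to move; the robot and the scene stay as the last step left them, time stands still between calls to the robot, and variables do not carry over. Pictures are saved under pics/ and viewed, and the job is handed in when it is done.

Besides the shell and the picture viewer there is one more tool, called after ">>>" by a JSON object that holds its "op" and its "data". arm_command: Moves the arm, as the interface text tells. Its arguments: {"type":"object","properties":{"targets":{"type":"array","items":{"type":"array","items":{"type":"array","items":{"type":"number"}}}},"hand":{"type":"number"},"grip_force":{"type":"number"}},"required":["targets"]}

```bash
mkdir -p pics
python3 - <<'E'
from bench import readout, vision, r
import cv2
s=readout.read_state()
for k in s: print(k,s[k])
for n in ("side","top"):
    c=vision.camera(n); cv2.imwrite(f"pics/{n}0.png",c["pixels"])
    print(n,c["fovy"],c["cx"],c["cy"],c["R"],c["t"])
c=vision.camera("wrist");print(c["fovy"],c["mount"]);cv2.imwrite("pics/wrist0.png",c["pixels"])
E
```

```text
time 0.0
joint_positions [ 1.07838561  0.33286625 -0.06470336  1.46094345  0.02162683  1.34990319
 -0.08850334]
joint_vel [-0.00109079 -0.00011005  0.0012844  -0.00060385 -0.00079383 -0.00213567
  0.00050062]
joint_torque [-5.19335674e-05 -6.23254251e+01  2.41663295e-02 -3.89896238e+01
 -6.14286494e-02  3.98886530e-02  1.67861240e-04]
ee_pos [ 0.28276013 -0.55694241  0.22175646]
eef_rot [-0.60241327  0.37032964 -0.36943947  0.60288364]
ft_force [ 0.06461151 -0.9883731   0.0473151 ]
torque [0.01184592 0.02389154 0.00299719]
width 0.08680877738711991
side 50.84329945553304 325.6856238383447 237.8099909240316 [[-0.91370412 -0.40635134 -0.00483518]
 [-0.30492466  0.69340865 -0.65284408]
 [ 0.26863682 -0.59503196 -0.75747688]] [0.55030877 0.24516637 0.870825  ]
top 45.44768118894631 316.8276391359768 236.91942445108594 [[-0.02132917 -0.99967112  0.01423781]
 [-0.99674382  0.02015475 -0.078074  ]
 [ 0.07776136 -0.01585671 -0.99684589]] [0.00387993 0.58990826 1.16317587]
65.70646984690485 [[ 9.99999505e-01 -8.16958668e-04 -5.67169021e-04 -2.85403688e-04]
 [ 3.21238780e-04 -2.74386199e-01  9.61619525e-01 -1.62177743e-01]
 [-9.41226758e-04 -9.61619232e-01 -2.74385801e-01  7.66191418e-02]
 [ 0.00000000e+00  0.00000000e+00  0.00000000e+00  1.00000000e+00]]
```

View pics/side0.png

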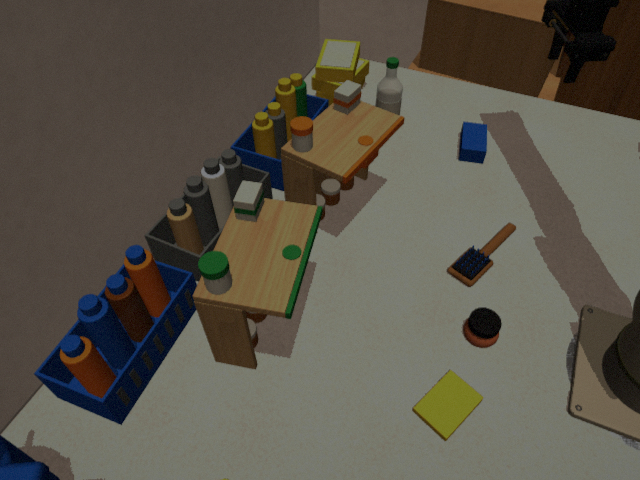

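View pics/top0.png

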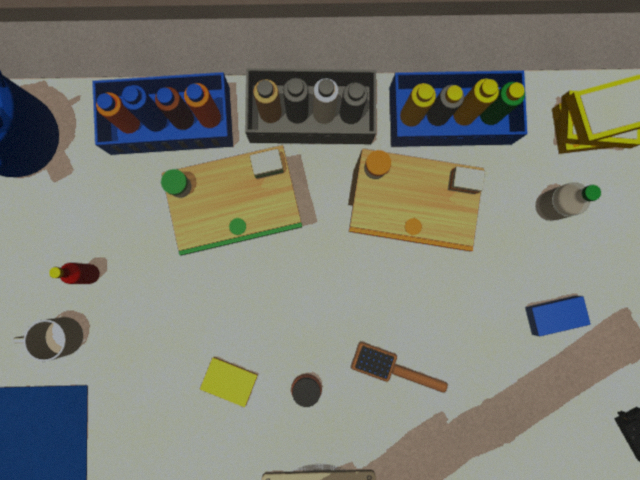

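View pics/wrist0.png

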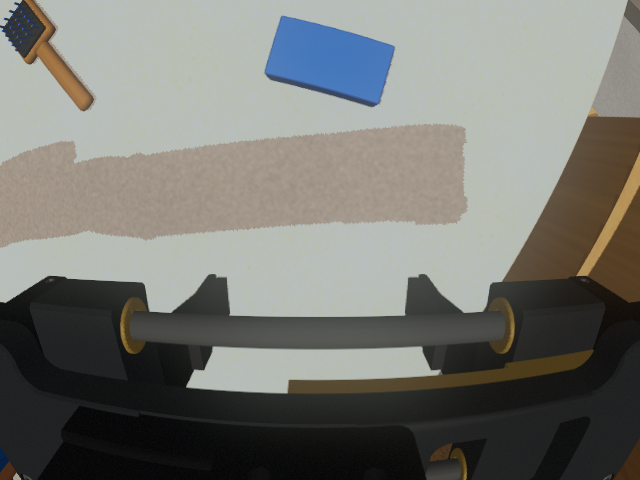

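```bash
cat > h.py <<'E'
import numpy as np, cv2
from bench import readout, vision
from scipy.spatial.transform import Rotation as Ro
def ray(c,u,v):
    f=240/np.tan(np.radians(c["fovy"]/2)); R=np.array(c["R"]);t=np.array(c["t"])
    d=np.array([(u-c["cx"])/f,(v-c["cy"])/f,1.0]); return -R.T@t, R.T@d
def onz(c,u,v,z):
    o,d=ray(c,u,v); return o+d*(z-o[2])/d[2]
def proj(c,X):
    f=240/np.tan(np.radians(c["fovy"]/2)); p=np.array(c["R"])@X+np.array(c["t"]); return p[:2]/p[2]*f+[c["cx"],c["cy"]]
E
python3 - <<'E'
from h import *
for n in ("top","side"):
    c=vision.camera(n); hsv=cv2.cvtColor(c["pixels"],cv2.COLOR_BGR2HSV)
    for col,lo,hi in (("orange",(6,195,110),(16,255,255)),("green",(55,120,40),(85,255,255))):
        m=cv2.inRange(hsv,lo,hi); k,lab,st,ce=cv2.connectedComponentsWithStats(m)
        for i in range(1,k):
            if st[i,4]>60:
                print(n,col,st[i],ce[i].round(1),onz(c,*ce[i],0.206).round(4))
                w=st[i]
                if w[2]>60:
                    pts=np.argwhere(lab==i)[:,::-1]
                    b=cv2.boxPoints(cv2.minAreaRect(pts.astype(np.float32)));print('   ',[ (p.round(1),onz(c,*p,0.206)[:2].round(4)) for p in b])
s=cv2.resize(vision.camera("top")["pixels"][140:270,330:510],None,fx=4,fy=4);cv2.imwrite("pics/topz.png",s)
E
```

```text
top orange [185  85  24  22  98] [199.8  96.6] [0.8301 0.1974 0.206 ]
top orange [ 97  93  24  23 120] [111.4 105.8] [0.816  0.3536 0.206 ]
top green [500  81  25  26 222] [509.1  96.3] [ 0.8214 -0.3555  0.206 ]
top green [162 170  25  24 466] [173.7 181.4] [0.6784 0.2439 0.206 ]
top green [584 185  17  16 194] [592.1 192.4] [ 0.6449 -0.495   0.206 ]
top green [230 219  16  15 188] [237.2 226. ] [0.5975 0.1333 0.206 ]
top green [180 223 121  31 430] [240.1 238.5] [0.5756 0.1285 0.206 ]
    [(array([179.5, 250.8], dtype=float32), array([0.5562, 0.234 ])), (array([299.9, 222.7], dtype=float32), array([0.6011, 0.0236])), (array([300.7, 226.2], dtype=float32), array([0.5951, 0.0223])), (array([180.3, 254.3], dtype=float32), array([0.5501, 0.2327]))]
side orange [291 117  22  13 221] [301. 123.] [ 0.731  -0.1703  0.206 ]
side orange [344 117  59  60 229] [372.1 147.7] [ 0.5735 -0.1549  0.206 ]
side orange [359 136  14   9  99] [365.6 140. ] [ 0.5931 -0.1714  0.206 ]
side orange [124 251  27  19 155] [138.6 262.4] [0.8072 0.2503 0.206 ]
side orange [ 60 338  31  26 206] [ 77.5 353.1] [0.7855 0.4102 0.206 ]
side green [286 207  36 109 529] [303.2 261.9] [0.5741 0.1465 0.206 ]
side green [283 245  18  15 201] [291.5 251.9] [0.5996 0.1361 0.206 ]
side green [198 251  30  28 563] [212.4 262.9] [0.7019 0.205  0.206 ]
```

View pics/topz.png

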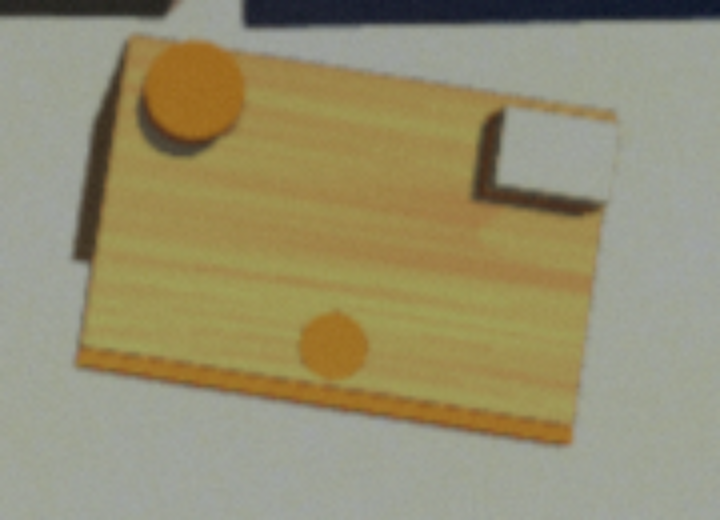

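Run:
```python
from h import *
c=vision.camera("top")
d=onz(c,413,226.2,.206);a=onz(c,348.8,231.2,.206);b=onz(c,472.2,250.7,.206)
al=onz(c,350,225,.206)
print(d,a,b,np.linalg.norm(a-b))
e=(a-b)/np.linalg.norm(a-b); x=np.array([e[1],-e[0],0]);yaw=np.arctan2(x[1],x[0])
print("yaw",yaw,"dot behind edge",(d-a)@x,"along from mid",(d-(a+b)/2)@e, "press",d-x*.007, "side dot", )
s=vision.camera("side");print(proj(s,d))
print("eef",Ro.from_quat(readout.read_state()["eef_rot"]).as_matrix().round(3))
```

```text
[ 0.5910551  -0.17477186  0.206     ] [ 0.58450749 -0.06170341  0.206     ] [ 0.54585402 -0.27731034  0.206     ] 0.21904438159884043
yaw -0.17739299604553857 dot behind edge 0.026397379007954108 along from mid -0.00061647448793731 press [ 0.58416495 -0.17353661  0.206     ] side dot
[367.15434573 139.28805081]
eef [[ 0.453 -0.     0.892]
 [-0.892  0.     0.453]
 [-0.    -1.     0.   ]]
```

>>> {"op": "arm_command", "data": {"targets": [[[0,-0.03,0,5,0,0],[0,-0.03,0,5,0,0],[0,-0.03,0,5,0,0],[0,-0.03,0,5,0,0],[0,-0.01,0,5,0,0],[0,0,0,5,0,0]]], "hand": 0}}

```text
time: 0.9
ee_pos: [0.265, -0.5677, 0.3547]
eef_rot: [-0.427, 0.259, -0.455, 0.737]
ft_force: [0.4, -0.2, 0.1]
width: 0.0546
```

```bash
cat > st.py <<'E'
from h import *
s=readout.read_state();print(s["time"],s["joint_positions"].round(3) if hasattr(s["joint_positions"],'round') else s["joint_positions"],np.round(s["ee_pos"],4),np.round(s["ft_force"],2),s["width"])
print(Ro.from_quat(s["eef_rot"]).as_matrix().round(3))
open("log.txt","a").write(repr((list(map(float,s["joint_positions"])),list(map(float,s["ee_pos"])),list(map(float,s["eef_rot"]))))+"\n")
E
python3 st.py
```

```text
0.9 [ 1.381  0.373 -0.062  1.231 -0.493  1.646  0.211] [ 0.265  -0.5677  0.3547] [ 0.39 -0.16  0.13] 0.054618804096195246
[[ 0.451  0.451  0.77 ]
 [-0.892  0.221  0.393]
 [ 0.007 -0.865  0.502]]
```

```bash
cat > fk.py <<'E'
from h import *
def fkR(q):
    E=lambda a,x: Ro.from_euler(a,x)
    R=E('z',-q[0]);R1=R*E('y',q[1]);R2=R1*E('z',-q[2]);R3=R2*E('y',q[3]);R4=R3*E('z',-q[4]);R5=R4*E('y',q[5]);R6=R5*E('z',-q[6])
    return [R,R1,R2,R3,R4,R5,R6]
E
cat > fit.py <<'E'
from fk import *
L=[eval(l) for l in open("log.txt")]
L.append(([ 1.07838561,0.33286625,-0.06470336,1.46094345,0.02162683,1.34990319,-0.08850334],[0.28276013,-0.55694241,0.22175646],[-0.60241327,0.37032964,-0.36943947,0.60288364]))
A=[];b=[]
for q,p,e in L:
    Rs=fkR(q); C=Rs[-1].inv()*Ro.from_quat(e);print(C.as_matrix().round(3).tolist())
    # unknown: h(z), base x off, L1 (R1 z), off elbow x in R2, L2 z in R3, off x in R3, wrist x off in R4.., d in R6 z, R5 x off
    cols=[np.array([0,0,1.]),Rs[2].apply([0,0,1]),Rs[2].apply([1,0,0]),Rs[4].apply([0,0,1]),Rs[4].apply([1,0,0]),Rs[6].apply([0,0,1])]
    A.append(np.array(cols).T);b.append(p)
A=np.vstack(A);b=np.hstack(b)
for sel in ([0,1,3,5],[0,1,2,3,5],[0,1,2,3,4,5]):
    x,res,rk,sv=np.linalg.lstsq(A[:,sel],b,rcond=None);print(sel,x.round(4),np.abs(A[:,sel]@x-b).max(),sv[-1])
E
python3 fit.py
```

```text
[[-1.0, -0.0, -0.0], [-0.0, -0.0, 1.0], [-0.0, 1.0, 0.0]]
[[-1.0, 0.0, -0.0], [-0.0, 0.0, 1.0], [0.0, 1.0, -0.0]]
[0, 1, 3, 5] [0.0604 0.5741 0.4415 0.2733] 0.03385576631791182 0.040797985957110434
[0, 1, 2, 3, 5] [-0.5447  1.1565 -0.27    0.4951  0.3028] 0.03084117676094189 0.023397359760960485
[0, 1, 2, 3, 4, 5] [-1.9004  2.4866 -0.7239  0.4433 -0.2916  0.6507] 1.4988010832439613e-15 0.015117220774295356
```

>>> {"op": "arm_command", "data": {"targets": [[[0,0,0.03,-6,0,0],[0,0,0.03,-6,0,0],[0,0,0.03,-6,0,0],[0,0,0.03,-6,0,0],[0,0,0.03,-6,0,0],[0,0,0.04,0,-5,0],[0,0,0.04,0,-5,0],[0,0,0.04,0,-5,0],[0,0,0.04,0,-5,0],[0,0,0.04,0,-5,0],[0,0,0.04,0,-5,0]]]}}

```text
time: 1.82
ee_pos: [0.5765, -0.35, 0.3957]
eef_rot: [-0.678, 0.2, -0.2, 0.678]
ft_force: [-0.4, 0.2, -0.4]
width: 0.0002
```

```bash
python3 st.py; python3 fit.py
```

```text
1.8167 [ 0.637  0.452 -0.27   0.95   0.119  1.753 -0.159] [ 0.5765 -0.35    0.3957] [-0.4   0.19 -0.42] 0.00019367893342438344
[[ 0.84  -0.     0.542]
 [-0.542  0.     0.84 ]
 [-0.    -1.    -0.   ]]
[[-1.0, -0.0, -0.0], [-0.0, -0.0, 1.0], [-0.0, 1.0, 0.0]]
[[-1.0, -0.0, 0.0], [0.0, -0.0, 1.0], [-0.0, 1.0, 0.0]]
[[-1.0, 0.0, -0.0], [-0.0, 0.0, 1.0], [0.0, 1.0, -0.0]]
[0, 1, 3, 5] [0.0293 0.6099 0.4259 0.2714] 0.03134183276469504 0.13005042636815137
[0, 1, 2, 3, 5] [-0.1237  0.7361 -0.1169  0.4863  0.2773] 0.03659536379509376 0.10048678219328841
[0, 1, 2, 3, 4, 5] [-0.2404  0.8475 -0.16    0.4864 -0.1157  0.394 ] 0.03227907085742099 0.08442124135707453
```

>>> {"op": "arm_command", "data": {"targets": [[[-0.01,0,0,-7,0,0],[-0.01,0,0,-7,0,0],[-0.01,0,0,-7,0,0],[-0.01,0,0,-7,0,0],[-0.01,0,0,-7,0,0],[-0.01,0,0,-7,0,0]]]}}

```text
time: 2.32
ee_pos: [0.5251, -0.3177, 0.3974]
eef_rot: [0.877, -0.259, 0.116, -0.387]
ft_force: [0.5, 0.4, -1.5]
width: 0.0005
```

```bash
python3 st.py; python3 fit.py
```

```text
2.3167 [ 0.251  0.405 -0.205  1.195  0.746  1.889 -0.413] [ 0.5251 -0.3177  0.3974] [ 0.48  0.35 -1.53] 0.00047868243564885447
[[ 0.839 -0.365  0.404]
 [-0.545 -0.566  0.619]
 [ 0.003 -0.74  -0.673]]
[[-1.0, -0.0, -0.0], [-0.0, -0.0, 1.0], [-0.0, 1.0, 0.0]]
[[-1.0, -0.0, 0.0], [0.0, -0.0, 1.0], [-0.0, 1.0, 0.0]]
[[-1.0, -0.0, -0.0], [-0.0, -0.0, 1.0], [-0.0, 1.0, 0.0]]
[[-1.0, 0.0, -0.0], [-0.0, 0.0, 1.0], [0.0, 1.0, -0.0]]
[0, 1, 3, 5] [0.0286 0.6898 0.3975 0.3483] 0.03678891791764022 0.13601325662788377
[0, 1, 2, 3, 5] [-0.1659  0.8301 -0.1549  0.4857  0.3383] 0.04055559800677311 0.10942208040069579
[0, 1, 2, 3, 4, 5] [-0.2975  0.9417 -0.1947  0.4878 -0.0993  0.4228] 0.02814036066528347 0.09353819460638366
```

>>> {"op": "arm_command", "data": {"targets": [[[-0.01,0,0,-7,0,0],[-0.01,0,0,-7,0,0],[-0.01,0,0,-7,0,0],[-0.01,0,0,-7,0,0]]]}}

```text
time: 2.65
ee_pos: [0.4917, -0.2956, 0.3967]
eef_rot: [0.945, -0.279, 0.049, -0.164]
ft_force: [0.6, -0.9, -0.6]
width: 0.0004
```

```bash
python3 st.py; python3 fit.py
```

```text
2.65 [ 0.047  0.471 -0.123  1.396  1.05   2.039 -0.554] [ 0.4917 -0.2956  0.3967] [ 0.61 -0.89 -0.59] 0.0004193461987471573
[[ 0.839 -0.512  0.185]
 [-0.544 -0.79   0.282]
 [ 0.001 -0.337 -0.941]]
[[-1.0, -0.0, -0.0], [-0.0, -0.0, 1.0], [-0.0, 1.0, 0.0]]
[[-1.0, -0.0, 0.0], [0.0, -0.0, 1.0], [-0.0, 1.0, 0.0]]
[[-1.0, -0.0, -0.0], [-0.0, -0.0, 1.0], [-0.0, 1.0, 0.0]]
[[-1.0, -0.0, 0.0], [0.0, -0.0, 1.0], [-0.0, 1.0, 0.0]]
[[-1.0, 0.0, -0.0], [-0.0, 0.0, 1.0], [0.0, 1.0, -0.0]]
[0, 1, 3, 5] [0.0763 0.6521 0.412  0.3672] 0.04627502421483792 0.15699941996967065
[0, 1, 2, 3, 5] [-0.0842  0.7715 -0.144   0.4964  0.3655] 0.04043398868663062 0.12915182673891998
[0, 1, 2, 3, 4, 5] [-0.2337  0.8995 -0.1936  0.5018 -0.0799  0.4326] 0.03155819665779125 0.09631083690252819
```

>>> {"op": "arm_command", "data": {"targets": [[[0.01,0,0,0,0,-7],[0.01,0,0,0,0,-7],[0.01,0,0,0,0,-7],[0.01,0,0,0,0,-7],[0.01,0,0,0,0,-7],[0.01,0,0,0,0,-7]]]}}

```text
time: 3.15
ee_pos: [0.5482, -0.3122, 0.4023]
eef_rot: [0.981, 0.08, 0.106, -0.138]
ft_force: [0.6, -2.1, 0.7]
width: 0.0004
```

```bash
cat > fit.py <<'E'
from fk import *
L=[eval(l) for l in open("log.txt")]
L.append(([ 1.07838561,0.33286625,-0.06470336,1.46094345,0.02162683,1.34990319,-0.08850334],[0.28276013,-0.55694241,0.22175646],[-0.60241327,0.37032964,-0.36943947,0.60288364]))
def cols(q):
    Rs=fkR(q);X=np.eye(3)
    return np.array([X[2],Rs[1].apply(X[1]),Rs[2].apply(X[2]),Rs[2].apply(X[0]),Rs[3].apply(X[0]),Rs[3].apply(X[1]),Rs[4].apply(X[2]),Rs[5].apply(X[0]),Rs[5].apply(X[1]),Rs[6].apply(X[2]),Rs[6].apply(X[0]),Rs[6].apply(X[1])]).T
x0=np.array([.36,0,.4,0,0,0,.4,0,0,.3,0,0]);w=np.array([1,1,1,1,1,1,1,1,1,1,1,1.])*3e-3
def fit():
    A=np.vstack([cols(q) for q,_,_ in L]);b=np.hstack([p for _,p,_ in L])
    AA=np.vstack([A,np.diag(w)]);x=np.linalg.lstsq(AA,np.hstack([b,w*x0]),rcond=None)[0]
    return x,np.abs(A@x-b).max()
if __name__=="__main__":
    x,e=fit();print(x.round(3),e)
E
python3 st.py; python3 fit.py
```

```text
3.15 [ 0.06   0.099 -0.209  1.923  1.377  1.429 -0.67 ] [ 0.5482 -0.3122  0.4023] [ 0.56 -2.12  0.72] 0.00044469278707397815
[[ 0.965  0.187  0.186]
 [ 0.128 -0.949  0.287]
 [ 0.23  -0.253 -0.94 ]]
[ 0.258 -0.022  0.449  0.     0.    -0.023  0.49   0.    -0.     0.352
 -0.     0.   ] 4.089141253271755e-06
```

```bash
cat > ik.py <<'E'
from fit import *
from scipy.optimize import least_squares
xp,_=fit()
lo=np.array([-2.6,-.5,-1.47,.16,-1.27,.06,-2.6])+.06;hi=np.array([2.6,2.12,1.34,2.42,4.41,2.06,2.6])-.06
C=Ro.from_matrix([[-1,0,0],[0,0,1],[0,1,0]])
def fk(q): return cols(q)@xp, fkR(q)[-1]*C
def tool(psi,th,zup):
    y=np.array([np.cos(psi)*np.cos(th),np.sin(psi)*np.cos(th),-np.sin(th)])
    x=np.cross(y,[0,0,1]);x/=np.linalg.norm(x)
    if not zup:x=-x
    return Ro.from_matrix(np.array([x,y,np.cross(x,y)]).T)
def ik(p,R,q0,reg=1e-3):
    f=lambda q:np.hstack([(fk(q)[0]-p)*10,(R.inv()*fk(q)[1]).as_rotvec()*3,reg*(q-q0)])
    s=least_squares(f,np.clip(q0,lo+1e-3,hi-1e-3),bounds=(lo,hi))
    q=s.x;return q,np.linalg.norm(fk(q)[0]-p),(R.inv()*fk(q)[1]).magnitude()
E
python3 - <<'E'
from ik import *
q0=np.array(L[-2][0]);print(fk(q0)[0],L[-2][1])
for tz in (0.13,0.165):
 for zup in (1,0):
  for psi in (-.18,-.5,-.9):
   for th in (0,.2,.4):
    y=tool(psi,th,zup).as_matrix()[:,1]
    for back in (0,.12):
     p=np.array([.586,-.173,tz])-back*y*[1,1,0]
     q,e,a=ik(p,tool(psi,th,zup),q0)
     X=cols(q);w=X[:,:9]@xp[:9]; el=X[:,:6]@xp[:6]
     print(tz,zup,psi,th,back,q.round(2),round(e*1000,1),round(np.degrees(a),1),"wr",w.round(2),"el",el.round(2))
E
```

```text
[ 0.54821966 -0.31223024  0.40234077] [0.5482179009136315, -0.31223263224149167, 0.4023378107865421]
0.13 1 -0.18 0 0 [-0.81 -0.44  1.23  2.36 -1.21  0.12  0.15] 79.4 33.8 wr [ 0.29 -0.21  0.39] el [-0.12 -0.17  0.65]
0.13 1 -0.18 0 0.12 [ 0.95 -0.25 -0.69  2.36 -1.21  0.12 -0.45] 126.5 37.2 wr [ 0.29 -0.1   0.42] el [-0.09  0.06  0.7 ]
0.13 1 -0.18 0.2 0 [-0.85 -0.44  1.28  2.36 -1.21  0.12  0.14] 69.1 24.2 wr [ 0.29 -0.22  0.38] el [-0.12 -0.18  0.65]
0.13 1 -0.18 0.2 0.12 [ 1.   -0.21 -0.69  2.36 -1.21  0.18 -0.39] 102.3 28.7 wr [ 0.29 -0.12  0.42] el [-0.08  0.05  0.7 ]
0.13 1 -0.18 0.4 0 [-0.86 -0.31  1.26  2.36 -1.21  0.12  0.01] 42.3 16.9 wr [ 0.3  -0.19  0.38] el [-0.08 -0.14  0.68]
0.13 1 -0.18 0.4 0.12 [ 1.13 -0.2  -0.75  2.36 -1.21  0.28 -0.33] 73.2 20.3 wr [ 0.28 -0.14  0.41] el [-0.07  0.05  0.7 ]
0.13 1 -0.5 0 0 [ 1.52 -0.44 -1.38  2.27  0.44  0.12 -2.54] 83.5 35.6 wr [ 0.34 -0.01  0.42] el [-0.03  0.17  0.67]
0.13 1 -0.5 0 0.12 [ 1.28 -0.44 -1.22  2.36  0.44  0.12 -2.54] 104.0 36.5 wr [0.31 0.   0.41] el [-0.08  0.16  0.67]
0.13 1 -0.5 0.2 0 [ 1.54 -0.44 -1.41  2.29  0
[... 6781 characters left out ...]
0.02 -0.02  0.71]
0.165 0 -0.9 0 0 [-0.14  0.58 -0.25  2.28  1.91  1.61 -1.25] 0.0 0.0 wr [0.37 0.1  0.17] el [ 0.26 -0.01  0.63]
0.165 0 -0.9 0 0.12 [-0.35  0.58 -0.37  2.34  1.63  1.76 -1.31] 0.0 0.0 wr [0.29 0.2  0.17] el [0.25 0.05 0.63]
0.165 0 -0.9 0.2 0 [-0.07  0.4  -0.31  2.29  1.8   1.36 -1.08] 0.0 0.0 wr [0.37 0.1  0.23] el [ 0.18 -0.03  0.67]
0.165 0 -0.9 0.2 0.12 [-0.26  0.37 -0.44  2.36  1.55  1.54 -1.13] 0.0 0.0 wr [0.3  0.19 0.23] el [0.18 0.   0.67]
0.165 0 -0.9 0.4 0 [-0.01  0.24 -0.33  2.27  1.63  1.11 -0.86] 0.0 0.0 wr [0.38 0.08 0.3 ] el [ 0.11 -0.04  0.69]
0.165 0 -0.9 0.4 0.12 [-0.17  0.19 -0.46  2.34  1.42  1.29 -0.91] 0.0 0.0 wr [0.32 0.17 0.3 ] el [ 0.1  -0.03  0.7 ]
```

Run:
```python
from ik import *
q0=np.array(L[-2][0])
n=np.array([np.cos(-.177),np.sin(-.177),0])
edge_press=np.array([.5845,-.173,0])-n*.004
for roll in (90,-90):
 for psi in (-.6,-.7,-.8,-.9,-1.0,-1.1):
  for th in (0,.15,.3):
   R=tool(psi,th,0)*Ro.from_euler('y',roll,degrees=True);y=R.as_matrix()[:,1]
   qs=q0
   out=[]
   for back,tz in ((.1,.11),(0,.11),(0,.15)):
     q,e,a=ik(edge_press+[0,0,tz]-back*y*[1,1,0],R,qs);qs=q;out.append((round(e*1000,1),round(np.degrees(a),1)))
   w=cols(q)[:,:9]@xp[:9]
   print(roll,psi,th,out,q.round(2),w.round(2),R.as_matrix()[:,0].round(1))
c=vision.camera("top")
for u,v in ((375,362),(445,386),(307,390),(229,381)): print(onz(c,u,v,.03).round(3))
```

```text
90 -0.6 0 [(np.float64(65.7), np.float64(8.2)), (np.float64(7.8), np.float64(1.3)), (np.float64(16.7), np.float64(2.8))] [ 1.29  2.06 -1.39  2.36  3.67  1.7  -1.34] [0.31 0.04 0.14] [0. 0. 1.]
90 -0.6 0.15 [(np.float64(52.7), np.float64(9.1)), (np.float64(18.4), np.float64(2.9)), (np.float64(24.3), np.float64(3.9))] [ 1.09  1.43 -1.41  2.36  2.93  1.88 -1.83] [0.33 0.05 0.2 ] [ 0.1 -0.1  1. ]
90 -0.6 0.3 [(np.float64(48.8), np.float64(9.9)), (np.float64(20.6), np.float64(3.2)), (np.float64(21.6), np.float64(3.5))] [ 1.08  0.89 -1.41  2.36  2.34  1.55 -2.14] [0.34 0.03 0.26] [ 0.2 -0.2  1. ]
90 -0.7 0 [(np.float64(48.6), np.float64(7.5)), (np.float64(0.0), np.float64(0.0)), (np.float64(4.6), np.float64(0.7))] [ 0.87  1.14 -1.13  2.36  2.8   2.   -2.25] [0.32 0.06 0.15] [0. 0. 1.]
90 -0.7 0.15 [(np.float64(35.2), np.float64(5.8)), (np.float64(4.0), np.float64(0.7)), (np.float64(9.0), np.float64(1.6))] [ 1.04  1.39 -1.41  2.36  2.85  1.97 -1.9 ] [0.33 0.06 0.2 ] [ 0.1 -0.1  1. ]
90 -0.7 0.3 [(np.float64(30.2), np.float64(6.3)), (np.float64(6.0), np.float64(1.0)), (np.float64(7.4), np.fl
[... 5432 characters left out ...]
] [-0.2  0.2 -1. ]
-90 -1.1 0 [(np.float64(0.0), np.float64(0.0)), (np.float64(0.0), np.float64(0.0)), (np.float64(0.0), np.float64(0.0))] [-0.28  0.67 -0.15  2.13  1.67  1.64  0.36] [0.42 0.14 0.15] [ 0.  0. -1.]
-90 -1.1 0.15 [(np.float64(0.0), np.float64(0.0)), (np.float64(0.0), np.float64(0.0)), (np.float64(0.0), np.float64(0.0))] [-0.21  0.55 -0.23  2.14  1.62  1.51  0.47] [0.42 0.14 0.2 ] [-0.1  0.1 -1. ]
-90 -1.1 0.3 [(np.float64(0.0), np.float64(0.0)), (np.float64(0.0), np.float64(0.0)), (np.float64(0.0), np.float64(0.0))] [-0.12  0.44 -0.3   2.15  1.54  1.38  0.6 ] [0.43 0.13 0.25] [-0.1  0.3 -1. ]
[ 0.333 -0.121  0.03 ]
[ 0.282 -0.261  0.03 ]
[0.28  0.018 0.03 ]
[0.302 0.175 0.03 ]
```

```bash
cat > plan.py <<'E'
import sys
from ik import *
# usage: plan.py x y z psi th n  -> constant tool-frame row (twist) over n rows
x,y,z,psi,th,n=map(float,sys.argv[1:7]);n=int(n)
R=tool(psi,th,0)*Ro.from_euler('y',-90,degrees=True)
s=readout.read_state();p=np.array(s["ee_pos"]);Rc=Ro.from_quat(s["eef_rot"])
T=np.eye(4);T[:3,:3]=(Rc.inv()*R).as_matrix();T[:3,3]=Rc.inv().apply(np.array([x,y,z])-p)
rv=(Rc.inv()*R).as_rotvec(degrees=True)/n
print("total",T[:3,3].round(3),(rv*n).round(1))
Rk=Rc;q=np.array(s["joint_positions"])
for k in range(n):
    d=Rk.inv().apply((np.array([x,y,z])-p)/n);print([*d.round(4),*rv.round(2)],end=' ')
    Rk=Rk*Ro.from_rotvec(rv,degrees=True)
    q2,e,a=ik(p+(np.array([x,y,z])-p)*(k+1)/n,Rk,q,.05);print(q2.round(2),round(e*1e3,1),np.abs(q2-q).max().round(2));q=q2
E
python3 plan.py .50 -.15 .36 -.9 .15 14
```

```text
total [-0.032 -0.153  0.077] [ -24.4 -106.9  -20. ]
[np.float64(-0.0023), np.float64(-0.0109), np.float64(0.0055), np.float64(-1.74), np.float64(-7.64), np.float64(-1.43)] [ 0.05  0.09 -0.22  1.97  1.41  1.44 -0.58] 0.0 0.09
[np.float64(-0.0013), np.float64(-0.0112), np.float64(0.0054), np.float64(-1.74), np.float64(-7.64), np.float64(-1.43)] [ 0.03  0.08 -0.24  2.01  1.44  1.45 -0.49] 0.0 0.09
[np.float64(-0.0003), np.float64(-0.0113), np.float64(0.0052), np.float64(-1.74), np.float64(-7.64), np.float64(-1.43)] [ 0.02  0.07 -0.25  2.05  1.47  1.47 -0.4 ] 0.0 0.09
[np.float64(0.0006), np.float64(-0.0115), np.float64(0.0048), np.float64(-1.74), np.float64(-7.64), np.float64(-1.43)] [ 0.    0.06 -0.27  2.09  1.49  1.47 -0.3 ] 0.0 0.1
[np.float64(0.0015), np.float64(-0.0116), np.float64(0.0043), np.float64(-1.74), np.float64(-7.64), np.float64(-1.43)] [-0.01  0.05 -0.28  2.13  1.51  1.48 -0.2 ] 0.0 0.1
[np.float64(0.0023), np.float64(-0.0117), np.float64(0.0037), np.float64(-1.74), np.float64(-7.64), np.float64(-1.43)] [-0.02  0.03 -0.29  2.17  1.53  1.47 -0.09] 0.0 0.11
[np.float64(0.0
[... 661 characters left out ...]
] 0.0 0.13
[np.float64(0.0049), np.float64(-0.0114), np.float64(-0.0007), np.float64(-1.74), np.float64(-7.64), np.float64(-1.43)] [-0.08 -0.09 -0.36  2.33  1.55  1.4   0.52] 0.0 0.13
[np.float64(0.005), np.float64(-0.0113), np.float64(-0.0017), np.float64(-1.74), np.float64(-7.64), np.float64(-1.43)] [-0.1  -0.13 -0.38  2.35  1.53  1.37  0.66] 0.0 0.14
[np.float64(0.005), np.float64(-0.0111), np.float64(-0.0027), np.float64(-1.74), np.float64(-7.64), np.float64(-1.43)] [ 0.02 -0.16 -0.51  2.36  1.5   1.32  0.81] 0.3 0.15
[np.float64(0.0049), np.float64(-0.0109), np.float64(-0.0037), np.float64(-1.74), np.float64(-7.64), np.float64(-1.43)] [ 0.29 -0.21 -0.76  2.36  1.45  1.23  0.96] 0.9 0.27
```

```bash
python3 plan.py .53 -.14 .33 -.9 .15 16 | cut -d']' -f2-; python3 plan.py .53 -.12 .28 -.9 .15 16 | tail -3
```

```text
[ -24.4 -106.9  -20. ]
 [ 0.05  0.1  -0.22  1.97  1.41  1.44 -0.6 ] 0.0 0.07
 [ 0.03  0.1  -0.23  2.    1.44  1.45 -0.52] 0.0 0.08
 [ 0.02  0.1  -0.25  2.03  1.46  1.47 -0.44] 0.0 0.08
 [ 0.    0.1  -0.26  2.06  1.49  1.47 -0.36] 0.0 0.08
 [-0.01  0.09 -0.27  2.09  1.51  1.48 -0.28] 0.0 0.08
 [-0.02  0.09 -0.28  2.12  1.53  1.48 -0.2 ] 0.0 0.09
 [-0.03  0.08 -0.29  2.15  1.54  1.49 -0.11] 0.0 0.09
 [-0.05  0.08 -0.3   2.18  1.56  1.48 -0.01] 0.0 0.09
 [-0.06  0.07 -0.32  2.21  1.57  1.48  0.08] 0.0 0.1
 [-0.07  0.05 -0.33  2.23  1.58  1.47  0.18] 0.0 0.1
 [-0.08  0.04 -0.34  2.26  1.58  1.45  0.28] 0.0 0.1
 [-0.09  0.02 -0.35  2.28  1.58  1.44  0.39] 0.0 0.11
 [-0.1   0.01 -0.36  2.3   1.58  1.42  0.5 ] 0.0 0.11
 [-0.11 -0.01 -0.38  2.32  1.57  1.4   0.62] 0.0 0.12
 [-0.12 -0.03 -0.39  2.33  1.56  1.37  0.74] 0.0 0.12
 [-0.13 -0.05 -0.4   2.34  1.54  1.35  0.86] 0.0 0.12
[np.float64(0.01), np.float64(-0.0099), np.float64(-0.0026), np.float64(-1.52), np.float64(-6.68), np.float64(-1.25)] [-0.14  0.1  -0.39  2.33  1.58  1.46  0.5 ] 0.0 0.1
[np.float64(0.0098), np.float64(-0.0095), np.float64(-0.004), np.float64(-1.52), np.float64(-6.68), np.float64(-1.25)] [-0.16  0.1  -0.41  2.34  1.57  1.45  0.61] 0.0 0.11
[np.float64(0.0095), np.float64(-0.0092), np.float64(-0.0054), np.float64(-1.52), np.float64(-6.68), np.float64(-1.25)] [-0.17  0.09 -0.42  2.35  1.56  1.43  0.72] 0.0 0.11
```

>>> {"op": "arm_command", "data": {"targets": [[[-0.001,-0.009,0.006,-1.5,-6.7,-1.25],[0,-0.01,0.006,-1.5,-6.7,-1.25],[0,-0.01,0.006,-1.5,-6.7,-1.25],[0.001,-0.01,0.006,-1.5,-6.7,-1.25],[0.002,-0.01,0.005,-1.5,-6.7,-1.25],[0.003,-0.01,0.005,-1.5,-6.7,-1.25],[0.004,-0.01,0.004,-1.5,-6.7,-1.25],[0.005,-0.01,0.003,-1.5,-6.7,-1.25],[0.005,-0.01,0.002,-1.5,-6.7,-1.25],[0.006,-0.01,0.001,-1.5,-6.7,-1.25]]]}}

```text
time: 4.03
ee_pos: [0.5302, -0.2064, 0.363]
eef_rot: [0.871, 0.225, -0.431, 0.061]
ft_force: [0.4, 1.0, -0.5]
width: 0.0003
```

```bash
python3 st.py; python3 plan.py .525 -.13 .30 -.9 .15 6
```

```text
4.0333 [-0.066  0.036 -0.331  2.229  1.554  1.471  0.211] [ 0.5302 -0.2064  0.363 ] [ 0.37  1.   -0.49] 0.0002796388128356828
[[ 0.526  0.446 -0.724]
 [ 0.34  -0.891 -0.301]
 [-0.779 -0.088 -0.62 ]]
total [ 0.072 -0.065  0.02 ] [-10.1 -39.8  -7.4]
[np.float64(0.0121), np.float64(-0.0108), np.float64(0.0033), np.float64(-1.69), np.float64(-6.63), np.float64(-1.23)] [-0.08  0.03 -0.35  2.26  1.56  1.46  0.3 ] 0.0 0.08
[np.float64(0.0126), np.float64(-0.0106), np.float64(0.0016), np.float64(-1.69), np.float64(-6.63), np.float64(-1.23)] [-0.09  0.03 -0.36  2.28  1.57  1.45  0.38] 0.0 0.09
[np.float64(0.0129), np.float64(-0.0104), np.float64(-0.0002), np.float64(-1.69), np.float64(-6.63), np.float64(-1.23)] [-0.11  0.03 -0.38  2.31  1.57  1.44  0.48] 0.0 0.09
[np.float64(0.013), np.float64(-0.0101), np.float64(-0.002), np.float64(-1.69), np.float64(-6.63), np.float64(-1.23)] [-0.12  0.03 -0.39  2.33  1.57  1.43  0.57] 0.0 0.1
[np.float64(0.0128), np.float64(-0.0097), np.float64(-0.0038), np.float64(-1.69), np.float64(-6.63), np.float64(-1.23)] [-0.13  0.02 -0.4   2.35  1.56  1.41  0.67] 0.0 0.1
[np.float64(0.0125), np.float64(-0.0093), np.float64(-0.0056), np.float64(-1.69), np.float64(-6.63), np.float64(-1.23)] [-0.1   0.02 -0.46  2.36  1.55  1.39  0.77] 0.1 0.1
```

>>> {"op": "arm_command", "data": {"targets": [[[0.012,-0.011,0.003,-1.7,-6.6,-1.2],[0.0125,-0.0105,0.0015,-1.7,-6.6,-1.2],[0.013,-0.0105,0,-1.7,-6.6,-1.2],[0.013,-0.01,-0.002,-1.7,-6.6,-1.2],[0.013,-0.0095,-0.004,-1.7,-6.6,-1.2],[0.0125,-0.0095,-0.0055,-1.7,-6.6,-1.2],[0,0,0,0,0,0]]]}}

```text
time: 4.62
ee_pos: [0.5256, -0.1286, 0.2994]
eef_rot: [-0.649, -0.282, 0.682, -0.184]
ft_force: [-0.5, -0.0, 0.8]
width: 0.0003
```

```bash
python3 st.py; python3 plan.py .520 -.10 .125 -.9 .15 10
python3 - <<'E'
from h import *
for n in ("side","wrist"): cv2.imwrite(f"pics/{n}1.png",vision.camera(n)["pixels"])
E
```

```text
4.6167 [-0.144  0.022 -0.422  2.363  1.553  1.397  0.766] [ 0.5256 -0.1286  0.2994] [-0.52 -0.04  0.8 ] 0.0003216035082615133
[[-0.089  0.617 -0.782]
 [ 0.116 -0.773 -0.623]
 [-0.989 -0.146 -0.002]]
total [ 0.176 -0.    -0.013] [ 0.1 -0.1 -0.2]
[np.float64(0.0176), np.float64(-0.0), np.float64(-0.0013), np.float64(0.01), np.float64(-0.01), np.float64(-0.02)] [ 0.03  0.08 -0.6   2.36  1.58  1.43  0.72] 0.5 0.18
[np.float64(0.0176), np.float64(0.0), np.float64(-0.0013), np.float64(0.01), np.float64(-0.01), np.float64(-0.02)] [ 0.16  0.16 -0.75  2.36  1.61  1.49  0.67] 0.4 0.15
[np.float64(0.0176), np.float64(0.0), np.float64(-0.0013), np.float64(0.01), np.float64(-0.01), np.float64(-0.02)] [ 0.25  0.24 -0.86  2.36  1.65  1.55  0.64] 0.4 0.11
[np.float64(0.0176), np.float64(0.0), np.float64(-0.0013), np.float64(0.01), np.float64(-0.01), np.float64(-0.02)] [ 0.3   0.32 -0.93  2.36  1.69  1.62  0.6 ] 0.3 0.09
[np.float64(0.0176), np.float64(0.0), np.float64(-0.0013), np.float64(0.01), np.float64(-0.01), np.float64(-0.02)] [ 0.31  0.4  -0.94  2.36  1.73  1.68  0.56] 0.2 0.08
[np.float64(0.0176), np.float64(0.0), np.float64(-0.0013), np.float64(0.01), np.float64(-0.01), np.float64(-0.02)] [ 0.28  0.46 -0.92  2.36  1.75  1.72  0.52] 0.0 0.06
[np.float64(0.0176), np.float64(0.0), np.float64(-0.0013), np.float64(0.01), np.float64(-0.01), np.float64(-0.02)] [ 0.25  0.52 -0.89  2.36  1.77  1.75  0.48] 0.0 0.06
[np.float64(0.0176), np.float64(0.0), np.float64(-0.0013), np.float64(0.01), np.float64(-0.01), np.float64(-0.02)] [ 0.22  0.58 -0.87  2.35  1.78  1.78  0.45] 0.0 0.06
[np.float64(0.0176), np.float64(0.0), np.float64(-0.0013), np.float64(0.01), np.float64(-0.01), np.float64(-0.02)] [ 0.19  0.64 -0.84  2.34  1.8   1.81  0.41] 0.0 0.06
[np.float64(0.0176), np.float64(0.0), np.float64(-0.0013), np.float64(0.01), np.float64(-0.01), np.float64(-0.02)] [ 0.17  0.69 -0.82  2.33  1.82  1.84  0.37] 0.0 0.06
```

View pics/side1.png

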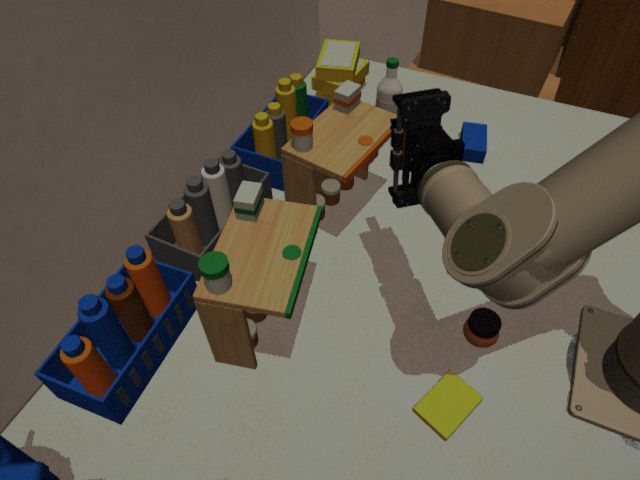

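View pics/wrist1.png

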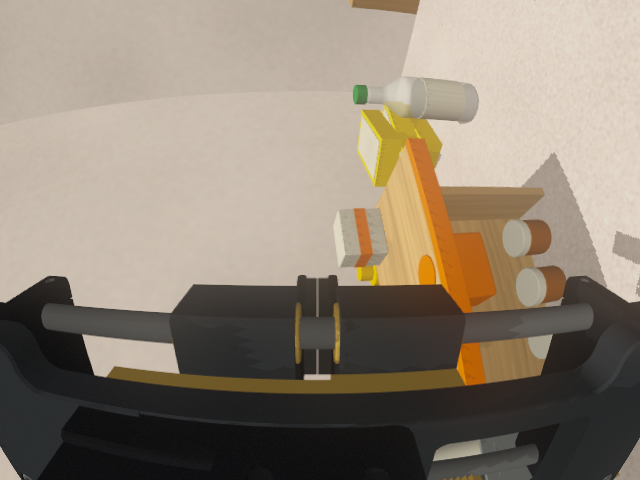

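>>> {"op": "arm_command", "data": {"targets": [[[0.0175,0,-0.001,0,0,0],[0.0175,0,-0.001,0,0,0],[0.0175,0,-0.0015,0,0,0],[0.0175,0,-0.0015,0,0,0],[0.0175,0,-0.0015,0,0,0],[0,0,0,0,0,0]]]}}

```text
time: 5.22
ee_pos: [0.5232, -0.1161, 0.2113]
eef_rot: [-0.652, -0.281, 0.68, -0.181]
ft_force: [-0.0, -0.1, -0.1]
width: 0.0007
```

```bash
python3 st.py; python3 plan.py .520 -.10 .125 -.9 .15 6
```

```text
5.2167 [-0.18   0.275 -0.434  2.38   1.615  1.509  0.51 ] [ 0.5232 -0.1161  0.2113] [-0.   -0.11 -0.06] 0.0007102017347403408
[[-0.084  0.614 -0.785]
 [ 0.12  -0.776 -0.62 ]
 [-0.989 -0.146 -0.009]]
total [ 0.088 -0.002 -0.007] [-0.1 -0.5 -0.2]
[np.float64(0.0146), np.float64(-0.0003), np.float64(-0.0011), np.float64(-0.01), np.float64(-0.09), np.float64(-0.03)] [ 0.11  0.39 -0.74  2.36  1.69  1.63  0.5 ] 1.0 0.3
[np.float64(0.0146), np.float64(-0.0003), np.float64(-0.0011), np.float64(-0.01), np.float64(-0.09), np.float64(-0.03)] [ 0.14  0.45 -0.77  2.36  1.72  1.68  0.47] 0.2 0.06
[np.float64(0.0146), np.float64(-0.0003), np.float64(-0.0012), np.float64(-0.01), np.float64(-0.09), np.float64(-0.03)] [ 0.12  0.5  -0.76  2.36  1.73  1.7   0.44] 0.0 0.05
[np.float64(0.0146), np.float64(-0.0003), np.float64(-0.0012), np.float64(-0.01), np.float64(-0.09), np.float64(-0.03)] [ 0.1   0.54 -0.74  2.35  1.74  1.73  0.41] 0.0 0.05
[np.float64(0.0146), np.float64(-0.0003), np.float64(-0.0012), np.float64(-0.01), np.float64(-0.09), np.float64(-0.03)] [ 0.08  0.59 -0.73  2.34  1.76  1.75  0.38] 0.0 0.05
[np.float64(0.0146), np.float64(-0.0003), np.float64(-0.0012), np.float64(-0.01), np.float64(-0.09), np.float64(-0.03)] [ 0.06  0.64 -0.71  2.34  1.77  1.77  0.35] 0.0 0.05
```

>>> {"op": "arm_command", "data": {"targets": [[[0.0145,0,-0.001,0,0,0],[0.0145,0,-0.001,0,0,0],[0.0145,0,-0.001,0,0,0],[0.0145,0,-0.001,0,0,0],[0.0145,0,-0.001,0,0,0],[0.0145,0,-0.001,0,0,0],[0,0,0,0,0,0]]]}}

```text
time: 5.8
ee_pos: [0.521, -0.1018, 0.1266]
eef_rot: [-0.652, -0.281, 0.68, -0.182]
ft_force: [0.5, 0.3, 0.3]
width: 0.0007
```

```bash
python3 st.py
python3 - <<'E'
from h import *
s=readout.read_state();c=vision.camera("wrist");cv2.imwrite("pics/wrist2.png",c["pixels"]);cv2.imwrite("pics/side2.png",vision.camera("side")["pixels"])
f=240/np.tan(np.radians(c["fovy"]/2));M=np.array(c["mount"])
R=Ro.from_quat(s["eef_rot"]).as_matrix();p=np.array(s["ee_pos"])
def pw(X):
    k=M[:3,:3].T@(R.T@(X-p)-M[:3,3]);th=np.arctan2(np.hypot(k[0],k[1]),k[2]);n=k[:2]/np.hypot(*k[:2]);return (n*th*f+[c["cx"],c["cy"]]).round(1)
n=np.array([np.cos(-.177),np.sin(-.177),0]);e=np.array([-n[1],n[0],0]);P=np.array([.5845,-.173,.158])
print("tcp",pw(p+1e-9))
for nm,a,b,z in (("cap front L bottom",-.01,.026,0),("front R bottom",-.01,-.026,0),("back L bot",.024,.026,0),("frontL top",-.01,.026,.032),("press",0,0,0)): print(nm,pw(P+a*n+b*e+[0,0,z]))
E
python3 plan.py .575 -.17 .125 -.9 .15 6 |head -3
```

```text
5.8 [-0.232  0.543 -0.412  2.35   1.665  1.608  0.294] [ 0.521  -0.1018  0.1266] [0.46 0.33 0.33] 0.0007358861737664717
[[-0.083  0.615 -0.785]
 [ 0.119 -0.775 -0.62 ]
 [-0.989 -0.145 -0.009]]
tcp [316.9 293.8]
cap front L bottom [255.1 278.5]
front R bottom [252.7 210.7]
back L bot [257.4 293.6]
frontL top [207.8 280.7]
press [254.4 249. ]
total [-0.009  0.086  0.   ] [-0.  -0.5 -0.3]
[np.float64(-0.0015), np.float64(0.0144), np.float64(0.0), np.float64(-0.0), np.float64(-0.09), np.float64(-0.05)] [-0.21  0.54 -0.39  2.35  1.7   1.58  0.31] 0.0 0.03
[np.float64(-0.0015), np.float64(0.0144), np.float64(0.0), np.float64(-0.0), np.float64(-0.09), np.float64(-0.05)] [-0.19  0.54 -0.37  2.34  1.73  1.56  0.31] 0.0 0.03
```

View pics/wrist2.png

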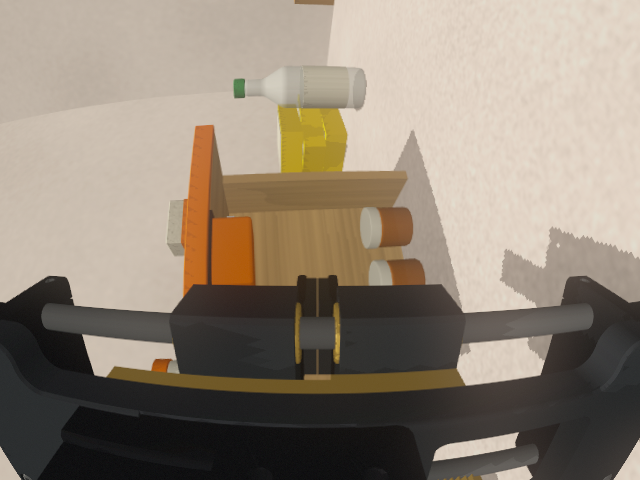

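View pics/side2.png

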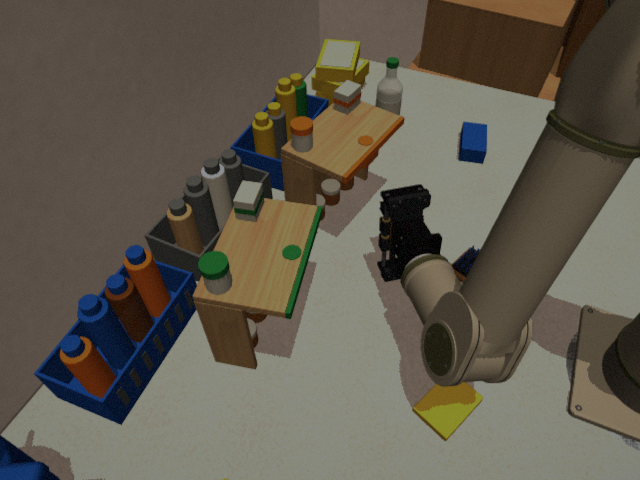

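Run:
```python
import cv2
i=cv2.imread("pics/wrist2.png")[110:310,160:360];cv2.imwrite("pics/wz.png",cv2.resize(i,None,fx=3,fy=3,interpolation=cv2.INTER_CUBIC))
```

```text
(no output)
```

View pics/wz.png

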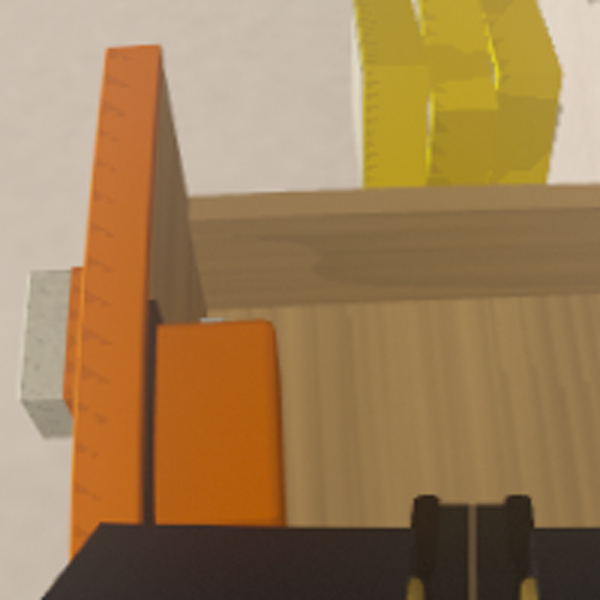

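```bash
cat > pw.py <<'E'
from h import *
s=readout.read_state();c=vision.camera("wrist")
f=240/np.tan(np.radians(c["fovy"]/2));M=np.array(c["mount"])
R=Ro.from_quat(s["eef_rot"]).as_matrix();p=np.array(s["ee_pos"])
def pw(X):
    k=M[:3,:3].T@(R.T@(X-p)-M[:3,3]);th=np.arctan2(np.hypot(k[0],k[1]),k[2]);n=k[:2]/np.hypot(*k[:2]);return (n*th*f+[c["cx"],c["cy"]]).round(1)
def unp(u,v,z):
    d=np.array([u-c["cx"],v-c["cy"]]);r=np.hypot(*d);th=r/f;k=np.r_[d/r*np.sin(th),np.cos(th)]
    o=p+R@M[:3,3];w=R@M[:3,:3]@k;return o+w*(z-o[2])/w[2]
E
python3 - <<'E'
from pw import *
b=np.array([.5459,-.2773,.19]);print(pw(b),"seen 214,125",pw(b+[0,0,.016]),"seen 196,125")
print("cap corner",unp(250.7,217.3,.159), "lip corner",unp(214,125.5,.19))
n=np.array([np.cos(-.177),np.sin(-.177),0]);e=np.array([-n[1],n[0],0]);P=np.array([.5845,-.173,.158])
print("expected",P-.01*n-.026*e)
E
```

```text
[215.4 119.9] seen 214,125 [196.5 121.1] seen 196,125
cap corner [ 0.52204454 -0.15141029  0.159     ] lip corner [ 0.54367971 -0.26641446  0.19      ]
expected [ 0.57007823 -0.19683301  0.158     ]
```

```bash
python3 plan.py .583 -.171 .127 -.9 .15 6
```

```text
total [-0.012  0.092 -0.006] [-0.  -0.6 -0.3]
[np.float64(-0.0019), np.float64(0.0153), np.float64(-0.0009), np.float64(-0.0), np.float64(-0.1), np.float64(-0.05)] [-0.21  0.54 -0.39  2.34  1.7   1.58  0.31] 0.0 0.04
[np.float64(-0.0019), np.float64(0.0153), np.float64(-0.0009), np.float64(-0.0), np.float64(-0.1), np.float64(-0.05)] [-0.19  0.54 -0.37  2.33  1.73  1.56  0.32] 0.0 0.03
[np.float64(-0.002), np.float64(0.0153), np.float64(-0.0009), np.float64(-0.0), np.float64(-0.1), np.float64(-0.05)] [-0.17  0.54 -0.35  2.32  1.77  1.53  0.33] 0.0 0.03
[np.float64(-0.002), np.float64(0.0153), np.float64(-0.0009), np.float64(-0.0), np.float64(-0.1), np.float64(-0.05)] [-0.15  0.54 -0.33  2.31  1.8   1.51  0.34] 0.0 0.03
[np.float64(-0.002), np.float64(0.0153), np.float64(-0.0009), np.float64(-0.0), np.float64(-0.1), np.float64(-0.05)] [-0.13  0.54 -0.31  2.3   1.83  1.49  0.35] 0.0 0.03
[np.float64(-0.002), np.float64(0.0153), np.float64(-0.0009), np.float64(-0.0), np.float64(-0.1), np.float64(-0.05)] [-0.11  0.55 -0.29  2.29  1.86  1.46  0.36] 0.0 0.03
```

>>> {"op": "arm_command", "data": {"targets": [[[-0.002,0.0153,-0.001,0,0,0],[-0.002,0.0153,-0.001,0,0,0],[-0.002,0.0153,-0.001,0,0,0],[-0.002,0.0153,-0.001,0,0,0],[-0.002,0.0153,-0.001,0,0,0],[-0.002,0.0153,-0.001,0,0,0],[0,0,0,0,0,0]]]}}

```text
time: 6.53
ee_pos: [0.584, -0.1731, 0.1286]
eef_rot: [-0.654, -0.28, 0.679, -0.182]
ft_force: [0.0, 0.3, 0.1]
width: 0.0001
```

```bash
python3 st.py
python3 - <<'E'
from pw import *
cv2.imwrite("pics/wrist3.png",c["pixels"]);cv2.imwrite("pics/side3.png",vision.camera("side")["pixels"])
E
```

```text
6.5333 [-0.109  0.549 -0.284  2.282  1.867  1.469  0.348] [ 0.584  -0.1731  0.1286] [0.05 0.29 0.06] 8.043573576661805e-05
[[-0.079  0.613 -0.786]
 [ 0.118 -0.777 -0.618]
 [-0.99  -0.142 -0.011]]
```

View pics/wrist3.png

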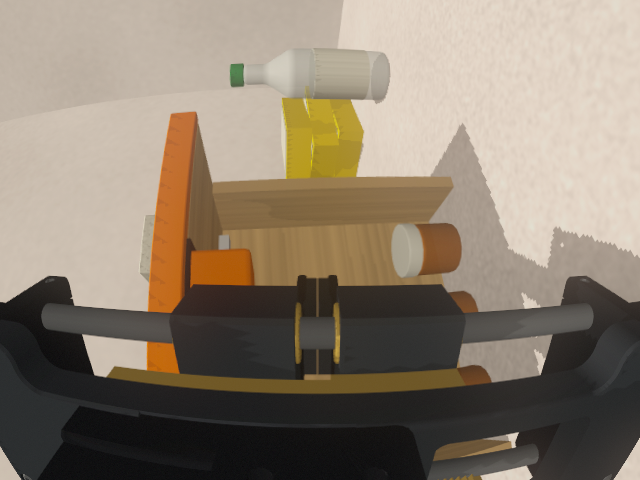

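View pics/side3.png

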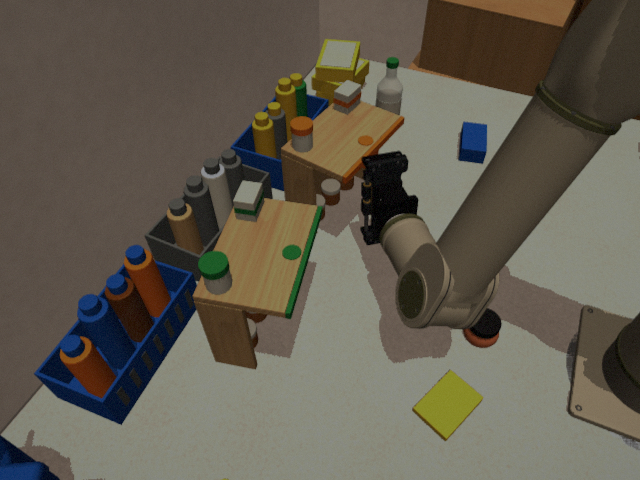

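>>> {"op": "arm_command", "data": {"targets": [[[-0.004,-0.0006,0,0,0,0],[-0.004,-0.0006,0,0,0,0],[-0.003,-0.0004,0,0,0,0],[0,0,0,0,0,0]]]}}

```text
time: 6.97
ee_pos: [0.5831, -0.1698, 0.1383]
eef_rot: [-0.652, -0.282, 0.68, -0.183]
ft_force: [0.2, -0.1, -0.3]
width: 0.0003
```

>>> {"op": "arm_command", "data": {"targets": [[[-0.002,-0.0003,0,0,0,0],[-0.002,-0.0003,0,0,0,0],[-0.001,0,0,0,0,0]]]}}

```text
time: 7.22
ee_pos: [0.583, -0.1704, 0.1426]
eef_rot: [-0.652, -0.282, 0.68, -0.183]
ft_force: [0.1, 0.3, -0.1]
width: 0.0003
```

>>> {"op": "arm_command", "data": {"targets": [[[-0.002,-0.0003,0,0,0,0],[-0.002,-0.0003,0,0,0,0]]]}}

```text
time: 7.38
ee_pos: [0.5829, -0.1705, 0.1464]
eef_rot: [-0.652, -0.282, 0.68, -0.183]
ft_force: [0.5, -0.4, 0.4]
width: 0.0006
```

```bash
python3 st.py
python3 - <<'E'
from pw import *
cv2.imwrite("pics/wrist4.png",c["pixels"])
E
```

```text
7.3833 [-0.106  0.495 -0.294  2.293  1.848  1.45   0.39 ] [ 0.5829 -0.1705  0.1464] [ 0.55 -0.35  0.42] 0.0006487200471797767
[[-0.084  0.616 -0.783]
 [ 0.119 -0.774 -0.621]
 [-0.989 -0.145 -0.008]]
```

View pics/wrist4.png

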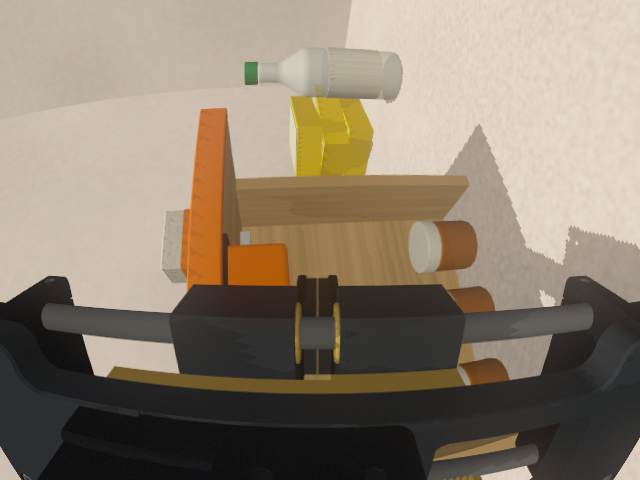

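>>> {"op": "arm_command", "data": {"targets": [[[-0.002,-0.0003,0,0,0,0],[-0.001,-0.0002,0,0,0,0]]]}}

```text
time: 7.6
ee_pos: [0.5828, -0.1704, 0.149]
eef_rot: [-0.651, -0.282, 0.68, -0.182]
ft_force: [2.0, -1.3, -3.3]
width: 0.0008
```

>>> {"op": "arm_command", "data": {"targets": [[[-0.002,-0.0003,0,0,0,0],[-0.001,-0.0002,0,0,0,0]]]}}

```text
time: 7.77
ee_pos: [0.5828, -0.1704, 0.1523]
eef_rot: [-0.651, -0.282, 0.68, -0.183]
ft_force: [0.7, -1.3, -3.4]
width: 0.0006
```

>>> {"op": "arm_command", "data": {"targets": [[[-0.002,-0.0003,0,0,0,0],[-0.001,-0.0002,0,0,0,0]]]}}

```text
time: 7.93
ee_pos: [0.5828, -0.1704, 0.1556]
eef_rot: [-0.652, -0.282, 0.68, -0.183]
ft_force: [1.1, -1.6, -3.8]
width: 0.0004
```

```bash
python3 st.py
python3 - <<'E'
from pw import *
cv2.imwrite("pics/wrist5.png",c["pixels"])
E
```

```text
7.9333 [-0.104  0.47  -0.298  2.296  1.84   1.441  0.41 ] [ 0.5828 -0.1704  0.1556] [ 1.08 -1.56 -3.84] 0.0004399858380118669
[[-0.084  0.616 -0.783]
 [ 0.119 -0.774 -0.621]
 [-0.989 -0.145 -0.008]]
```

View pics/wrist5.png

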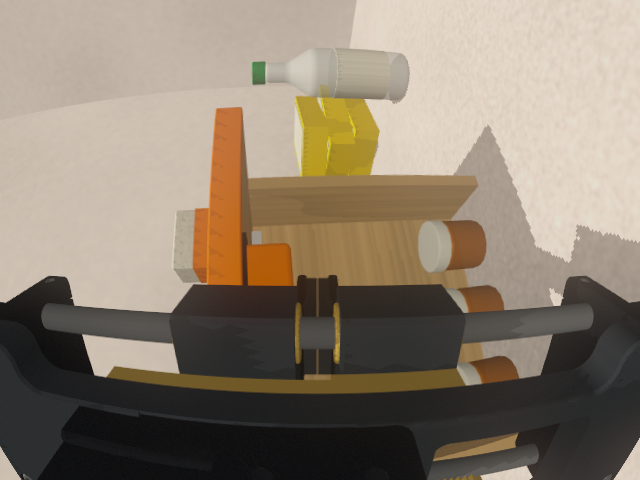

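>>> {"op": "arm_command", "data": {"targets": [[[-0.002,-0.0003,0,0,0,0],[-0.001,-0.0002,0,0,0,0]]]}}

```text
time: 8.15
ee_pos: [0.5827, -0.1704, 0.1587]
eef_rot: [-0.652, -0.282, 0.68, -0.183]
ft_force: [0.6, -1.3, -3.6]
width: 0.0005
```

>>> {"op": "arm_command", "data": {"targets": [[[-0.0015,-0.0002,0,0,0,0]]]}}

```text
time: 8.23
ee_pos: [0.5826, -0.1704, 0.1594]
eef_rot: [-0.651, -0.282, 0.68, -0.182]
ft_force: [5.0, -3.2, -12.6]
width: 0.0004
```

>>> {"op": "arm_command", "data": {"targets": [[[0.01,0.0015,0,0,0,0],[0.012,0.0018,0,0,0,0],[0.008,0.001,0,0,0,0],[0.002,-0.02,0,0,0,0],[0.002,-0.02,0,0,0,0],[0.002,-0.02,0,0,0,0],[0.002,-0.02,0,0,0,0],[0.002,-0.01,0,0,0,0],[0,0,0,0,0,0],[0,0,0,0,0,0]]]}}

```text
time: 9.07
ee_pos: [0.5271, -0.0992, 0.133]
eef_rot: [-0.652, -0.282, 0.68, -0.183]
ft_force: [-0.4, -0.9, -0.1]
width: 0.0005
```

```bash
python3 st.py
python3 - <<'E'
from pw import *
cv2.imwrite("pics/wrist6.png",c["pixels"]);cv2.imwrite("pics/side6.png",vision.camera("side")["pixels"])
E
```

```text
9.0667 [-0.23   0.529 -0.413  2.34   1.666  1.601  0.318] [ 0.5271 -0.0992  0.133 ] [-0.37 -0.91 -0.15] 0.0005142725788784214
[[-0.084  0.616 -0.783]
 [ 0.118 -0.774 -0.622]
 [-0.989 -0.145 -0.008]]
```

View pics/wrist6.png

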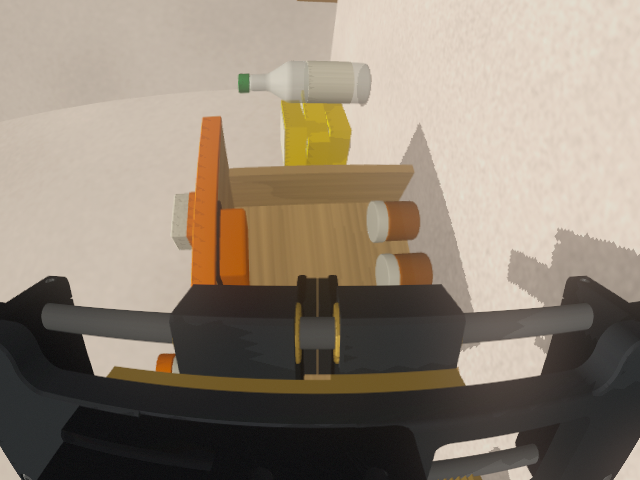

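View pics/side6.png

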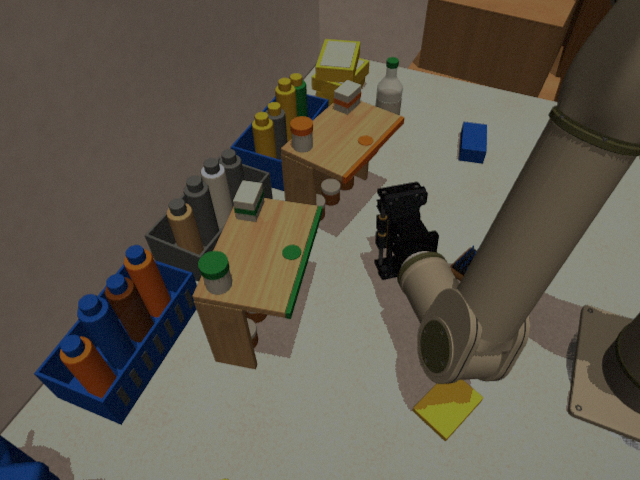

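```bash
python3 -c "
from bench import r
print(r.close_job())"
```

```text
the job is handed in; nothing more can be done
None
```

The orange switch is fully in and the hand is clear. I pushed it up from below with the closed fingertips, then lowered and drew the hand out, and handed the job in at about 9 s of the 32 s allowed.

- **Push:** The force held at 3–4 N over about 11 mm of travel. It then jumped to 12.6 N at the stop.
- **Switch position:** In the last wrist picture the cap hangs about 20 mm below the board, against 32 mm before. That means it is about 12 mm in and staying there.
- **Hand clear:** The tool force after withdrawing was under 1 N, and the fingertips are about 5 cm clear of the shelf's front edge. That sensor covers only the tool. That the arm links touch nothing I judged only from their computed position and the side picture.
- **Green switch:** I never went near it. It is hidden in every camera view, so I did not measure it directly.
- **Disagreements:** The top and side cameras placed the orange dot about 4 mm apart, and the wrist view sat about 5 pixels off the prediction. I aimed between the top and side positions.
- **Approach:** A straight-on approach was out of the arm's reach, so I came in at about 41° to the shelf, with the jaw direction vertical.

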